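# Move the sterile orange stopper into the egg cup with the sprung tongs

## Task

Take the sprung tongs from their green holder and, squeezing them, pick the sterile orange stopper off the grey mat; lower it into the white egg cup, let it go there so that it stands upright, and stand the tongs back in their holder. Never let the gripper itself touch the orange stopper, and do not knock over or shove the white egg cup.

Things in the scene. Friction and masses are not known exactly. Their poses are not given: they have to be found in the camera images.
- tongs: Sprung steel tongs, 110 mm tall, standing tips down in the holder. Origin: midway between the tips, level with their undersides; z up to the hinge, arms close along y. Squeeze the 2 green barrels, centres 69 mm up, 42 mm over outer faces when open. Springs push out 3-7 N. Barrels at 40 mm: carried, tip gap 33; at 34: gap 16; at 28: gap 0. Black tips: lowest 18 mm, 22 wide along x, 4 thick.
- stopper_orange: Orange plastic bottle stopper upright on the grey 8 mm mat, beside a blue and a white one of the same shape, 60 mm or more between centres. Round foot 24 mm across and 20 high, on it a round knob 16 mm across, 44 mm tall in all, about 25 g. Origin: centre of the underside; z up. Hold it by the knob, with the undersides of the tongs' tips about 24 mm above the origin.
- egg_cup: White ceramic egg cup, loose on the shelf, 48 mm high, 56 mm across the rim, 150 g; a blue one of the same shape stands nearby. Origin: centre of the underside; z up. Its round bowl is 48 mm wide inside at the rim, about 42 mm at the flat floor; the floor lies 26 mm above the origin, the rim 48 mm.
- holder: Green plastic open-topped box fixed to the shelf, in which the tongs stand: outside 52 mm (x) by 76 mm (y), 36 mm high, walls and floor 4 mm thick. Origin: centre of the underside. The tongs stand near its centre on its floor, 4 mm above the origin, closing along its y axis; it is turned up to 0.5 rad.

How it is judged (in metres and radians):
On the way, in this order (a step that is already met when the one before it is completed fails the run):
1. the orange stopper is held up by the tongs, lifted at least 25 mm off the mat (height (world z) of stopper_orange above 0.033 m and contact force between tongs and stopper_orange above 0.3 N), for 0.1 s.
2. the tongs, still gripping it, have lowered the orange stopper into the white egg cup (its underside at least 6 mm below the rim) (horizontal distance between stopper_orange and egg_cup below 0.018 m and z of stopper_orange in the frame of egg_cup below 0.042 m and contact force between tongs and stopper_orange above 0.3 N), for 0.1 s.
At the end, for the whole second after the job is handed in: Orange stopper at rest in the white egg cup: base within 18 mm of its axis, 15-40 mm above its underside, upright within 0.3 rad, out of the tongs. Cup upright within 0.15 rad. Tongs at rest in the holder: within 20 mm (x), 25 mm (y) of its centre, 12 mm of its floor, upright within 0.35 rad (horizontal distance between stopper_orange and egg_cup below 0.018 m and z of stopper_orange in the frame of egg_cup between 0.015 and 0.04 m and angle between stopper_orange's own z axis and vertical below 0.3 rad and linear speed of each of stopper_orange, tongs below 0.02 m/s and contact force between tongs and stopper_orange below 0.05 N and angle between egg_cup's own z axis and vertical below 0.15 rad and x of tongs in the frame of holder between -0.02 and 0.02 m and y of tongs in the frame of holder between -0.025 and 0.025 m and z of tongs in the frame of holder below 0.016 m and angle between tongs's own z axis and vertical below 0.35 rad); the robot touches nothing.
It fails at once if the gripper or arm itself touches the orange stopper (contact force between any of the fingers, the arm and stopper_orange above 0.5 N).
It fails at once if the white egg cup is knocked over (tilted more than 0.4 rad) or shoved more than 40 mm (angle between egg_cup's own z axis and vertical above 0.4 rad or distance of egg_cup from where it was at the start of the episode above 0.04 m).
It also fails if it takes over 51 s, if anything falls off the work surface, if the arm or the gripper's body presses on something with over 40 N, if the wrist force passes 120 N, or if a joint passes its speed limit or range.

## Robot

A 6-joint arm with a two-finger parallel gripper is mounted at the origin on the work surface. World frame = base frame: x ahead of the robot, y to its left, z up, the work surface at z = 0. Lengths are in mm, angles in rad, forces in N, time in s.
With the tool pointing down it reaches from about 300 to 875 mm from the base axis. Payload 6.4 kg.
Tool frame: the origin (TCP) lies midway between the tips of the shut fingers; the grasp point (between the pads) lies 19 mm behind it (manip.tcp_to_grasp is the distance from the TCP to the grasp point, in mm); z points along the fingers, y is the line along which they close (so a half turn about z gives the same grasp; the last joint's range is limited). The gripper opens to 85 mm and grips with 20 to 120 N. Pads are 22 mm wide; open, the fingers measure 114 mm over their backs; the gripper's body (76 mm by 85 mm) begins 54 mm behind the grasp point. The pads swing forward as they close: fully open they stand 13 mm farther back than shut.
Start: joints at [1.133, 0.181, 1.607, -0, 1.354, -0.206], TCP at [132.081, 559.639, 195.288] pointing down, gripper open.
Joint ranges: [-2.99, 2.99], [-0.89, 2.07], [0.3, 2.58], [-1.14, 4.28], [0, 2.63], [-3.12, 3.12]. Speed limits (rad/s): [2.57, 2.57, 3.01, 3.14, 3.14, 3.14].

## Interface

Orientations are given as a rotation vector (axis times angle).
In Python, from cell import manip, optics gives the robot as it stands (manip), with the cameras (optics).
- The arm moves only by the shell command python3 drive.py, which reads ROWS from standard input. ROWS is a JSON list of rows, 1 to 5 of them, each an object with the fields finger_gap (the finger opening in mm), sx, sy, sz (the shift in shares of the most that a row can go, 1 being 62.5 mm), yaw (a turn about the tool's z in shares of pi rad (1.0 is pi rad)); a field left out counts as zero (the opening has to be given); each row shifts and turns the commanded pose from where the row before left it, along the tool's axes as they then stand; what a row does not reach is not made up. A row lasts 1/8 s, in which the tool goes at most 62.5 mm and 0.188 rad, less where a joint would pass 70% of its speed; a pose out of reach is approached as far as the arm can. The fingers move at their own pace and stop on an object; the grip force is fixed at half the most. Time passes only in rows, so rows that do not move let the fingers close. It prints the time, the measured TCP pose, the force, the opening and the grip force at its end. Input that does not fit is refused with a message, and nothing moves.
- manip.get_obs(): the state, without advancing time (a new reading comes with each control period).
- optics.get_image(name): name is "side" or "top"; returns a dict with "color" (480x640x3 uint8, blue, green, red), "fx", "fy", "cx", "cy" (pixels), "k1" (the pictures are not rectified: a ray, as slopes to the right and down, at radius r is drawn at 1 + k1 r^2 times it, then the intrinsics apply), "pose" (4x4, takes a point from camera to world coordinates). Camera axes: x right, y down, z forward; pixel columns grow to the right and rows downward; lengths in mm; the calibration is good to about 2 mm. A picture is of the moment at which its call begins. There is no depth.
- manip.close_job(): hands the job in; it is judged then, once.
The state is a dict: "time_s": time; "q": joint angles; "joint_velocities": joint speeds; "tau": joint torques, N m; "eef_pos": TCP position; "orientation": TCP orientation; "contact_force": force on the tool from outside, world axes, zero at the start; "ft_torque": the same for the moment, N m; "width": finger opening in mm; "grasp_force": force on a finger pad.
Only numpy, scipy, OpenCV 4.12 (cv2) and the standard library are available. Lean on these libraries where they do the work, as an engineer would, in place of code of your own. Each camera call takes 0.05 s, during which the arm holds its last target. There are 200 camera calls.

## Working session

There is one attempt and no reset: what is moved stays moved. The work goes in short steps, Python scripts to look and compute and a shell command to move; the robot and the scene stay as the last step left them, time stands still between calls to the robot, and variables do not carry over. Pictures are saved under pics/ and viewed, at most 10 in all, crops included, and the job is handed in when it is done.

```bash
mkdir -p pics; ls
cat > h.py <<'E'
import numpy as np, cv2
from cell import manip, optics
from scipy.spatial.transform import Rotation as R
def snap(n):
    i=optics.get_image(n); np.savez(f'{n}.npz',**i); return i
def load(n): return dict(np.load(f'{n}.npz'))
def ray(i,u,v):
    d=np.array([(u-i['cx'])/i['fx'],(v-i['cy'])/i['fy']]); p=d.copy()
    for _ in range(30): p=d/(1+i['k1']*(p@p))
    P=i['pose']; r=P[:3,:3]@np.array([*p,1]); return P[:3,3],r/np.linalg.norm(r)
def plane(i,u,v,z):
    o,r=ray(i,u,v); return o+r*(z-o[2])/r[2]
def proj(i,X):
    P=i['pose']; c=P[:3,:3].T@(np.array(X,float)-P[:3,3]); p=c[:2]/c[2]; p=p*(1+i['k1']*(p@p))
    return np.array([p[0]*i['fx']+i['cx'],p[1]*i['fy']+i['cy']])
def tri(rs):
    A=0;b=0
    for o,r in rs:
        M=np.eye(3)-np.outer(r,r);A=A+M;b=b+M@o
    x=np.linalg.solve(A,b); return x,[np.linalg.norm((np.eye(3)-np.outer(r,r))@(x-o)) for o,r in rs]
E
python3 - <<'E'
from h import *
for n in("side","top"):
    i=snap(n); cv2.imwrite(f'pics/{n}0.png',i['color']); print(n,i['fx'],i['k1'],i['pose'].round(3).tolist())
o=manip.get_obs(); print(o['time_s'],o['eef_pos'],o['orientation'],o['width'])
E
```

```text
cell.py
drive.py
pics
side 548.3844108831707 -0.03643674361455313 [[-0.999, -0.031, 0.035, 503.909], [-0.046, 0.601, -0.798, 694.691], [0.004, -0.799, -0.602, 585.997], [0.0, 0.0, 0.0, 1.0]]
top 544.0175703919466 -0.11846556450447682 [[-0.001, -0.998, 0.058, 506.105], [-1.0, 0.002, 0.019, -7.316], [-0.02, -0.058, -0.998, 895.898], [0.0, 0.0, 0.0, 1.0]]
0.1 [131.82588818 559.14107634 194.49140753] [-3.63175655e-01 -3.12002694e+00  2.27950190e-03] 85.24333911549427
```

View pics/side0.png

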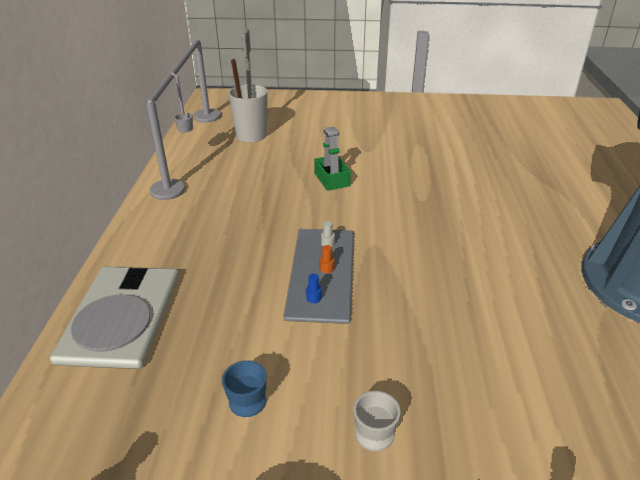

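View pics/top0.png

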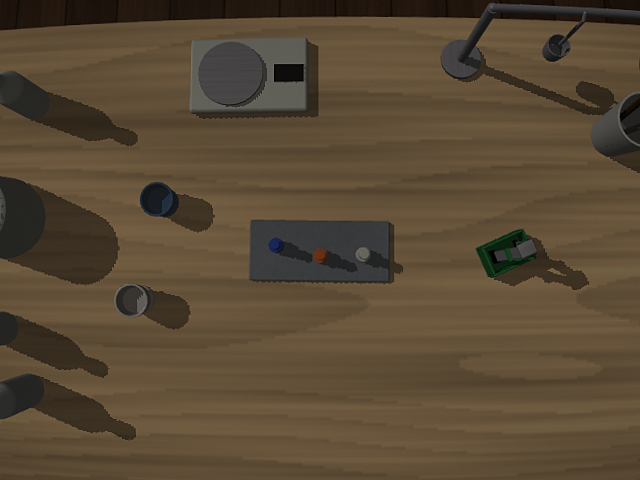

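Side: holder and tongs ~(331,160), orange stopper (327,260), white cup (377,420). Top: holder (508,253), orange (320,256), white cup (132,300). Next I'll enlarge these.

Run:
```python
from h import *
def crop(n,u,v,w,h,s):
    c=load(n)['color'][v:v+h,u:u+w]; c=cv2.resize(c,None,fx=s,fy=s,interpolation=cv2.INTER_CUBIC)
    for k in range(0,w,10):
        cv2.putText(c,str(u+k),(k*s,8),0,.3,(255,255,0),1); cv2.line(c,(k*s,10),(k*s,14),(255,255,0),1)
    for k in range(10,h,10):
        cv2.putText(c,str(v+k),(0,k*s+3),0,.3,(255,255,0),1)
        cv2.line(c,(20,k*s),(24,k*s),(255,255,0),1)
    return c
# scale 5, 80x60 -> 400x300
a=np.vstack([np.hstack([crop('top',470,220,80,60,5),crop('side',290,120,80,80,5)[:300*0+400][:300] if 0 else crop('side',295,125,80,60,5)]),
 np.hstack([crop('top',285,225,80,60,5),crop('side',290,225,80,60,5)])])
cv2.imwrite('pics/c1.png',a)
b=np.hstack([crop('top',95,270,80,60,5),crop('side',337,387,80,60,5)]); cv2.imwrite('pics/c2.png',b)
```

```text
(no output)
```

View pics/c1.png

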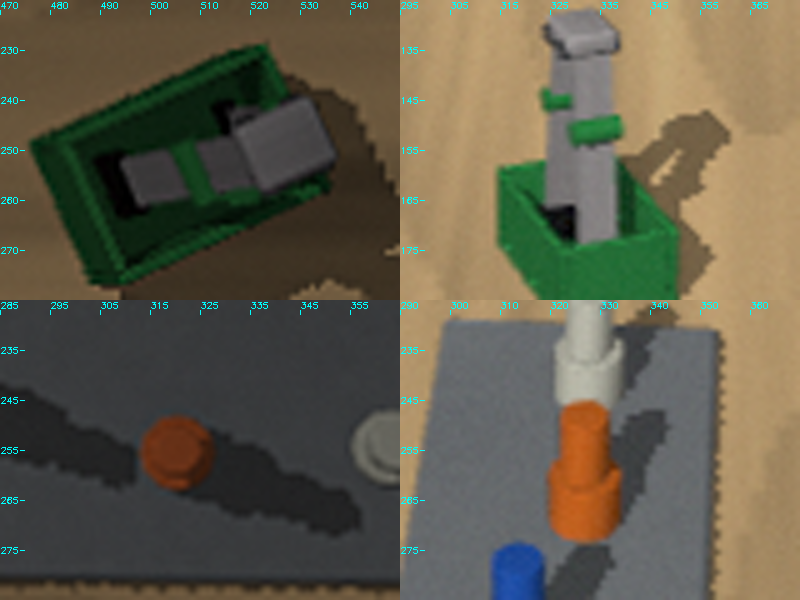

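View pics/c2.png

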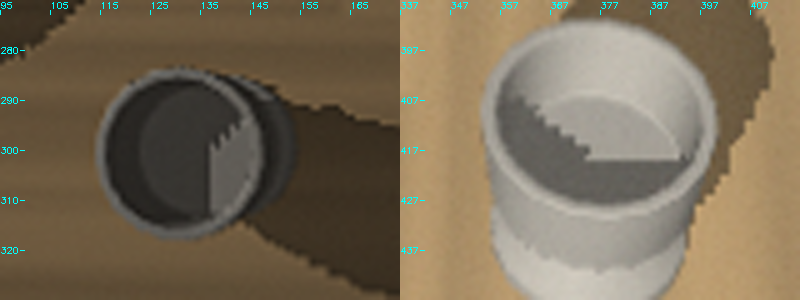

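Crops: the holder rim corners in the top view are (476,249.6), (523.2,228.4), (536,258.4), (489,277). The hinge centre is top (526.9,248.7), side (331.2,130.5). The knob top is top (320.4,255.6), side (327,247.4). The cup rim centre is top (131,300.6), side (376.7,410.4).

Run:
```python
from h import *
t,s=load('top'),load('side')
for n,a,b in [('hinge',(526.9,248.7),(331.2,130.5)),('knobtop',(320.4,255.6),(327,247.4)),('cuprim',(131,300.6),(376.7,410.4)),
  ('holder L corner',(523.2,228.4),(314.7,158.5)),('holder near corner',(476,249.6),(330.8,173.5)),('holder R',(489,277),(350.5,171.8))]:
    x,e=tri([ray(t,*a),ray(s,*b)]); print(n,x.round(1),np.round(e,1))
C=np.array([plane(t,*p,36) for p in [(476,249.6),(523.2,228.4),(536,258.4),(489,277)]]); print(C.round(1),C.mean(0))
d=C[1]-C[0]+C[2]-C[3]; print('y axis angle',np.degrees(np.arctan2(d[1],d[0])),np.linalg.norm(d)/2,np.linalg.norm(C[1]-C[2]),np.linalg.norm(C[0]-C[3]))
print('barrel', plane(t,470+198/5,220+172/5,73),plane(t,470+243/5,220+197/5,73),plane(s,295+157/5,125+100/5,73),plane(s,295+196/5,125+131/5,73))
o=manip.get_obs(); print(R.from_rotvec(o['orientation']).as_matrix().round(3))
```

```text
hinge [ 541.3 -301.5  111.3] [0.3 0.3]
knobtop [534.5   0.7  52.2] [0.8 0.8]
cuprim [462.7 301.8  46.4] [0.3 0.3]
holder L corner [ 576.8 -324.5   35.7] [0.2 0.2]
holder near corner [ 541.1 -243.5   47.3] [1.6 1.6]
holder R [ 500.3 -265.9   39.5] [0.7 0.7]
[[ 543.2 -246.6   36. ]
 [ 577.  -324.4   36. ]
 [ 528.8 -344.4   36. ]
 [ 499.6 -267.    36. ]] [ 537.1486416  -295.61106363   36.        ]
y axis angle -67.89624368121751 83.77258015995655 52.175789323387946 48.13084625055598
barrel [ 534.12564072 -288.46562405   73.        ] [ 526.43401172 -302.43732616   73.        ] [ 551.62776581 -313.86651136   73.        ] [ 534.7732381  -287.77396641   73.        ]
[[-0.973  0.23  -0.001]
 [ 0.23   0.973 -0.001]
 [ 0.    -0.001 -1.   ]]
```

Units first: shifts go in shares of 62.5 mm and turns go in shares of pi rad. So -46 mm is -0.736, -37 mm is -0.592.

```bash
echo '[{"finger_gap": 85,"sx": -0.592,"sy": -0.736},{"finger_gap": 85,"sx": -0.592,"sy": -0.736},{"finger_gap": 85,"sx": -0.592,"sy": -0.736},{"finger_gap": 85,"sx": -0.592,"sy": -0.736},{"finger_gap": 85,"sx": -0.592,"sy": -0.736}]' | python3 drive.py; echo '[{"finger_gap": 85,"sx": -0.592,"sy": -0.736},{"finger_gap": 85,"sx": -0.592,"sy": -0.736},{"finger_gap": 85,"sx": -0.592,"sy": -0.736},{"finger_gap": 85,"sx": -0.592,"sy": -0.736},{"finger_gap": 85,"sx": -0.592,"sy": -0.736}]' | python3 drive.py; echo '[{"finger_gap": 85,"sx": -0.592,"sy": -0.736},{"finger_gap": 85,"sx": -0.592,"sy": -0.736},{"finger_gap": 85,"sx": -0.592,"sy": -0.736},{"finger_gap": 85,"sx": -0.592,"sy": -0.736},{"finger_gap": 85,"sx": -0.592,"sy": -0.736}]' | python3 drive.py;echo '[{"finger_gap": 85,"yaw": -0.0477},{"finger_gap": 85,"yaw": -0.0477},{"finger_gap": 85,"yaw": -0.0477},{"finger_gap": 85,"yaw": -0.0477},{"finger_gap": 85}]' | python3 drive.py
cat >> h.py <<'E'
def to(x,y,z,ydeg=None):
    o=manip.get_obs(); M=R.from_rotvec(o['orientation']).as_matrix(); d=M.T@(np.array([x,y,z])-o['eef_pos'])
    print('t',o['time_s'],'pos',o['eef_pos'].round(1),'tool d',d.round(1),'n',np.linalg.norm(d).round(1),'yaw of tool y',np.degrees(np.arctan2(M[1,1],M[0,1])).round(1),'tilt',M[2].round(3),'q',np.round(o['q'],2),'w',round(o['width'],1),'gf',round(o['grasp_force'],1),'F',np.round(o['contact_force'],1))
    if ydeg is not None:
        print('turn',-np.radians(ydeg-np.degrees(np.arctan2(M[1,1],M[0,1]))).round(3))
E
python3 -c "
from h import *
to(541.5,-301.5,150,111)"
```

```text
time_s: 0.72
eef_pos: [259.6, 291.6, 195.1]
orientation: [0.362, 3.12, 0.0]
contact_force: [1.6, -0.0, 0.8]
width: 85.3
grasp_force: 0.0
time_s: 1.35
eef_pos: [386.9, 25.0, 195.3]
orientation: [0.364, 3.12, 0.0]
contact_force: [1.6, 0.6, -0.0]
width: 84.8
grasp_force: 0.0
time_s: 1.98
eef_pos: [514.1, -241.2, 194.8]
orientation: [-0.364, -3.12, -0.001]
contact_force: [0.4, -0.1, 0.8]
width: 85.1
grasp_force: 0.0
time_s: 2.6
eef_pos: [513.5, -239.2, 194.8]
orientation: [0.573, -3.088, -0.001]
contact_force: [-0.4, 0.4, -0.2]
width: 84.9
grasp_force: 0.0
t 2.6 pos [ 513.5 -239.2  194.8] tool d [ -3.9 -68.2  44.8] n 81.7 yaw of tool y 111.0 tilt [ 0.     0.001 -1.   ] q [-0.65  0.16  1.63  0.    1.35 -2.58] w 84.9 gf 0.0 F [-0.4  0.4 -0.2]
turn 0.0
```

Scaled: -34 mm is -0.544, 33 mm is 0.528.

```bash
echo '[{"finger_gap": 85,"sx": -0.032,"sy": -0.544,"sz": 0.352},{"finger_gap": 85,"sx": -0.032,"sy": -0.544,"sz": 0.352},{"finger_gap": 85,"sz": 0.528},{"finger_gap": 85,"sz": 0.528},{"finger_gap": 85,"sz": 0.528}]' | python3 drive.py; echo '[{"finger_gap": 70},{"finger_gap": 55}]' | python3 drive.py; python3 -c "
from h import *
to(541.5,-301.5,51,111)
i=snap('side'); cv2.imwrite('pics/s1.png',cv2.resize(i['color'][90:210,250:410],None,fx=5,fy=5,interpolation=2))"
```

```text
time_s: 3.22
eef_pos: [541.7, -301.3, 51.0]
orientation: [0.569, -3.089, -0.0]
contact_force: [0.7, -0.0, 0.0]
width: 84.9
grasp_force: 0.0
time_s: 3.48
eef_pos: [542.6, -301.9, 53.5]
orientation: [-0.573, 3.088, -0.002]
contact_force: [-1.5, 0.3, 1.5]
width: 55.3
grasp_force: 0.0
t 3.475 pos [ 542.6 -301.9   53.5] tool d [0.9 0.8 2.5] n 2.7 yaw of tool y 111.0 tilt [-0.001 -0.001 -1.   ] q [-0.7   0.43  1.59  0.    1.12 -2.64] w 55.3 gf 0.0 F [-1.5  0.3  1.5]
turn 0.0
```

View pics/s1.png

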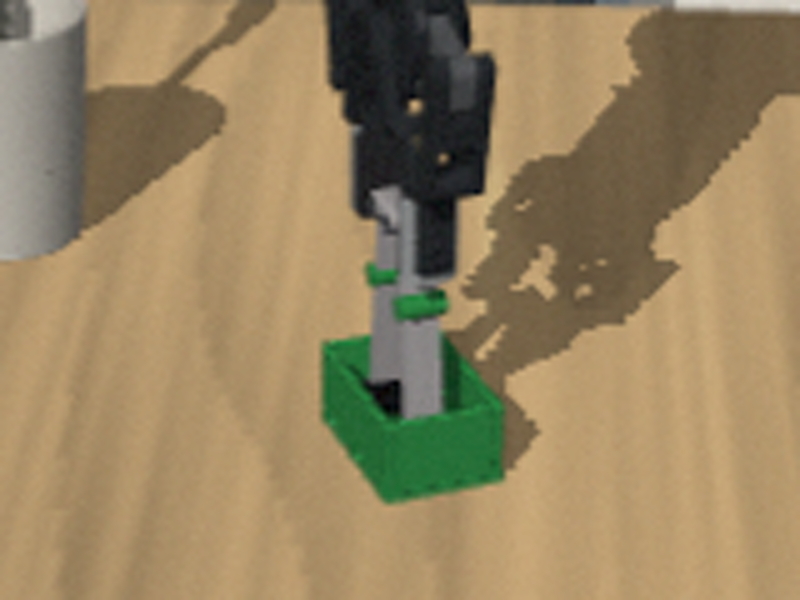

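The fingers straddle the tongs. The near fingertip ends at crop (437,275), the near barrel is at (421,303), so I'll project the expected positions to check.

Run:
```python
from h import *
i=load('side'); a=np.radians(111); y=np.array([np.cos(a),np.sin(a)]); x=np.array([np.sin(a),-np.cos(a)])
c=np.array([542.6,-301.9])
def P(n,q,z): p=(proj(i,[*q,z])-[250,90])*5; print(n,p.round(0))
for z in (53.5,57,73,85):
    for s in (-1,1):
        for k in (-11,11): P(f'finger inner s{s} x{k} z{z}',c+s*27.6*y+k*x,z)
for s in(-1,1): P(f'barrel outer s{s}',c+s*21*y,73)
P('hinge',c,114)
t=load('top')
# finger bottom read, assume distance along closing plane: intersect ray with plane at +32mm
o,r=ray(i,250+437/5,90+275/5); n=np.array([*y,0]); 
for d in (27.5,35): X=o+r*((n@np.array([*c,0])+d-n@o)/(n@r)); print(d,X)
for z in (65,69,73,77): print(z,plane(i,250+421/5,90+303/5,z))
```

```text
finger inner s-1 x-11 z53.5 [407. 298.]
finger inner s-1 x11 z53.5 [356. 306.]
finger inner s1 x-11 z53.5 [451. 359.]
finger inner s1 x11 z53.5 [398. 368.]
finger inner s-1 x-11 z57 [407. 291.]
finger inner s-1 x11 z57 [356. 298.]
finger inner s1 x-11 z57 [451. 352.]
finger inner s1 x11 z57 [399. 360.]
finger inner s-1 x-11 z73 [407. 256.]
finger inner s-1 x11 z73 [356. 263.]
finger inner s1 x-11 z73 [451. 316.]
finger inner s1 x11 z73 [399. 324.]
finger inner s-1 x-11 z85 [407. 229.]
finger inner s-1 x11 z85 [356. 237.]
finger inner s1 x-11 z85 [452. 289.]
finger inner s1 x11 z85 [399. 297.]
barrel outer s-1 [387. 267.]
barrel outer s1 [420. 312.]
hinge [404. 196.]
27.5 [ 528.33058404 -277.92102826   91.87599392]
35 [ 528.13079515 -269.96413258   95.91837298]
65 [ 535.35081703 -305.69699597   65.        ]
69 [ 535.10942239 -298.01642449   69.        ]
73 [ 534.86802776 -290.335853     73.        ]
77 [ 534.62663312 -282.65528152   77.        ]
```

```bash
echo '[{"finger_gap": 55}]' | python3 drive.py; python3 -c "
from h import *
to(541.5,-301.5,51,111)
i=snap('side'); j=snap('top'); c=lambda i,v,u,w,h,s:cv2.resize(i['color'][v:v+h,u:u+w],None,fx=s,fy=s,interpolation=2)
cv2.imwrite('pics/s2.png',np.hstack([c(i,80,290,80,120,5),c(j,200,470,80,120,5)]))"
```

```text
time_s: 3.65
eef_pos: [543.0, -302.2, 54.2]
orientation: [-0.574, 3.087, -0.004]
contact_force: [-0.4, -0.2, -0.9]
width: 55.1
grasp_force: 0.0
t 3.65 pos [ 543.  -302.2   54.2] tool d [1.1 1.2 3.2] n 3.6 yaw of tool y 111.1 tilt [-0.001 -0.003 -1.   ] q [-0.7   0.43  1.59 -0.    1.11 -2.64] w 55.1 gf 0.0 F [-0.4 -0.2 -0.9]
turn 0.001
```

View pics/s2.png

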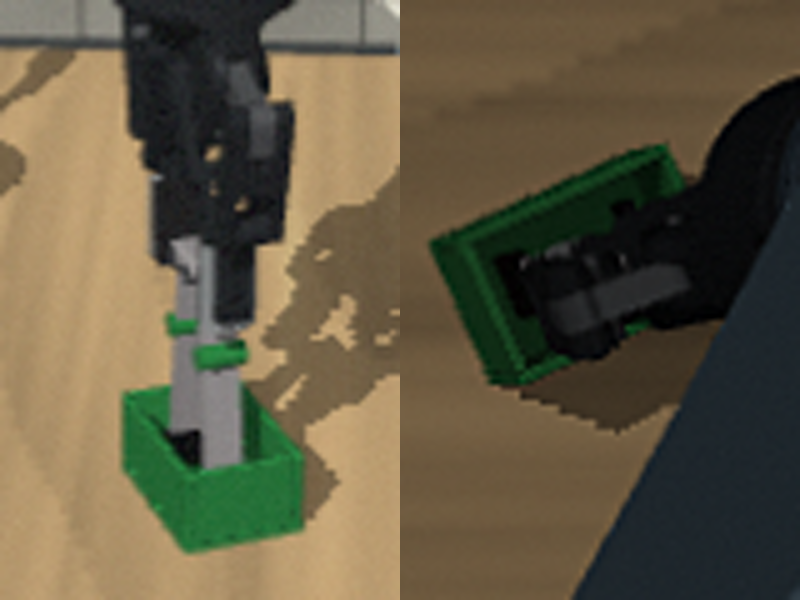

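Odd: the near fingertip sits above the barrel in the image, at about z 92, while the TCP reads 54. I'll go down in small steps, watching the force and whether the green barrel gets hidden.

```bash
cat >> h.py <<'E'
def green():
    i=snap('side'); c=i['color'][135:160,318:345].astype(int); m=(c[...,1]>c[...,2]+40)&(c[...,1]>c[...,0]+25)
    c2=i['color'][100:175,330:345].astype(int).max(2)<60; rows=np.where(c2.sum(1)>=4)[0]
    print('green px',m.sum(),'lowest dark row',100+rows.max() if len(rows) else None)
E
python3 -c "
from h import *
green()"
echo '[{"finger_gap": 55,"sz": 0.08},{"finger_gap": 55}]' | python3 drive.py; python3 -c "
from h import *
green()"
echo '[{"finger_gap": 55,"sz": 0.08},{"finger_gap": 55}]' | python3 drive.py; python3 -c "
from h import *
green()"
```

```text
green px 75 lowest dark row 144
time_s: 4.05
eef_pos: [541.5, -301.1, 46.7]
orientation: [0.575, -3.088, -0.001]
contact_force: [-0.4, -0.2, -0.4]
width: 54.7
grasp_force: 0.0
green px 61 lowest dark row 147
time_s: 4.35
eef_pos: [541.5, -301.1, 41.6]
orientation: [0.575, -3.088, -0.001]
contact_force: [-0.1, -1.0, -0.1]
width: 54.9
grasp_force: 0.0
green px 41 lowest dark row 149
```

Run:
```python
from h import *
i=load('side'); to(541.5,-301.5,40)
a=np.radians(111); y=np.array([np.cos(a),np.sin(a),0]); x=np.array([np.sin(a),-np.cos(a),0]); c=np.array([541.5,-301.1,0])
U,V,S=292,80,8
im=cv2.resize(i['color'][V:V+75,U:U+80],None,fx=S,fy=S,interpolation=2)
im=cv2.convertScaleAbs(im,alpha=1.4,beta=30)
raw=im.copy()
def box(hx,y0,y1,z,col):
    p=[((proj(i,c+sx*hx*x+yy*y+[0,0,z])-[U,V]+.5)*S).astype(int) for sx,yy in((-1,y0),(1,y0),(1,y1),(-1,y1))]
    cv2.polylines(im,[np.array(p)],True,col,1)
for off,col in((0,(0,0,255)),(38,(255,255,0))):
    box(38,-42.5,42.5,41.6+73+off,col); box(11,27.5,42,41.6+6+off,col); box(11,-42,-27.5,41.6+6+off,col)
cv2.imwrite('pics/s3.png',im)
```

```text
t 4.4 pos [ 541.7 -301.2   41.8] tool d [ 0.3 -0.2  1.8] n 1.9 yaw of tool y 111.1 tilt [ 0.     0.001 -1.   ] q [-0.7   0.45  1.6  -0.    1.1  -2.64] w 54.9 gf 0.0 F [ 0.3 -0.7 -0.3]
```

View pics/s3.png

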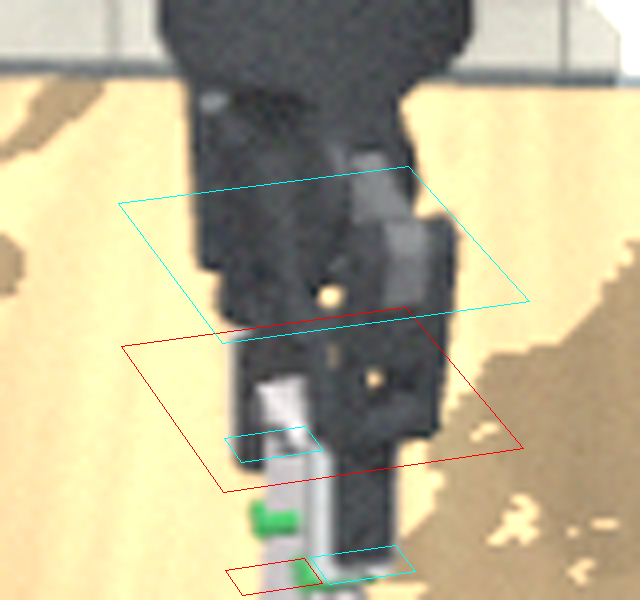

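The overlay shows the real fingertips about 35–40 mm above the reported TCP (cyan fits, red doesn't). So I descend by the images, in steps with the force watched.

Scaled: 5 mm is 0.08.

```bash
echo '[{"finger_gap": 55,"sz": 0.08},{"finger_gap": 55}]' | python3 drive.py; echo '[{"finger_gap": 55,"sz": 0.08},{"finger_gap": 55}]' | python3 drive.py;echo '[{"finger_gap": 55,"sz": 0.064},{"finger_gap": 55}]' | python3 drive.py; python3 -c "
from h import *
green()"
```

```text
time_s: 4.65
eef_pos: [541.6, -301.1, 36.7]
orientation: [0.575, -3.088, -0.001]
contact_force: [-0.5, -0.1, 0.4]
width: 54.8
grasp_force: 0.0
time_s: 4.9
eef_pos: [541.6, -301.1, 31.7]
orientation: [0.575, -3.088, -0.001]
contact_force: [0.5, 1.1, -0.9]
width: 54.9
grasp_force: 0.0
time_s: 5.15
eef_pos: [541.7, -301.2, 27.8]
orientation: [0.575, -3.088, -0.001]
contact_force: [0.2, 0.0, -1.1]
width: 55.1
grasp_force: 0.0
green px 36 lowest dark row 156
```

Scaled: 4 mm is 0.064.

```bash
echo '[{"finger_gap": 55,"sz": 0.064},{"finger_gap": 55}]' | python3 drive.py; echo '[{"finger_gap": 55,"sz": 0.064},{"finger_gap": 55}]' | python3 drive.py; echo '[{"finger_gap": 46},{"finger_gap": 42},{"finger_gap": 39},{"finger_gap": 39}]' | python3 drive.py; python3 -c "
from h import *
green()
i=load('side'); U,V=272,80
cv2.imwrite('pics/s4.png',cv2.resize(i['color'][V:V+100,U:U+100],None,fx=6,fy=6,interpolation=2))"
```

```text
time_s: 5.45
eef_pos: [541.7, -301.2, 23.9]
orientation: [0.575, -3.088, -0.001]
contact_force: [0.6, 0.6, 0.7]
width: 55.1
grasp_force: 0.0
time_s: 5.7
eef_pos: [541.7, -301.2, 19.8]
orientation: [0.575, -3.088, -0.001]
contact_force: [0.3, 0.4, -0.2]
width: 55.2
grasp_force: 0.0
time_s: 6.2
eef_pos: [542.0, -301.3, 20.5]
orientation: [-0.575, 3.088, 0.0]
contact_force: [0.1, 0.8, 1.9]
width: 39.0
grasp_force: 5.2
green px 38 lowest dark row 158
```

View pics/s4.png

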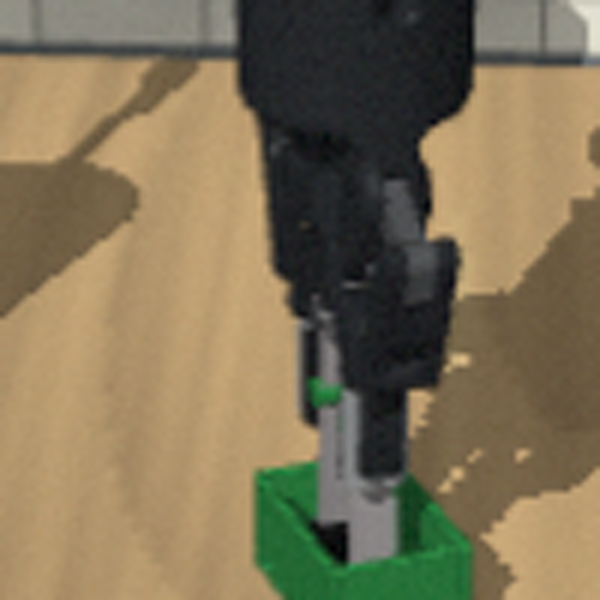

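The grasp is good: the pads cover both barrels and 5.2 N matches the spring. Now I lift and carry over to the stopper.

Scaled: -25 mm is -0.4, -20 mm is -0.32.

```bash
echo '[{"finger_gap": 39,"sz": -0.16},{"finger_gap": 39,"sz": -0.32},{"finger_gap": 39,"sz": -0.4},{"finger_gap": 39,"sz": -0.4},{"finger_gap": 39,"sz": -0.32}]' | python3 drive.py; echo '[{"finger_gap": 39,"sx": -0.2,"sy": 0.568},{"finger_gap": 39,"sx": -0.2,"sy": 0.568},{"finger_gap": 39,"sx": -0.2,"sy": 0.568},{"finger_gap": 39,"sx": -0.2,"sy": 0.568}]' | python3 drive.py;echo '[{"finger_gap": 39,"sx": -0.2,"sy": 0.568},{"finger_gap": 39,"sx": -0.2,"sy": 0.568},{"finger_gap": 39,"sx": -0.2,"sy": 0.568},{"finger_gap": 39,"sx": -0.128,"sy": 0.48},{"finger_gap": 39}]' | python3 drive.py; python3 -c "
from h import *
to(534.5,0.7,100,111)
i=snap('side'); j=snap('top'); c=lambda i,v,u,w,h,s:cv2.resize(i['color'][v:v+h,u:u+w],None,fx=s,fy=s,interpolation=2)
print(i['pose'][:3,3],j['pose'][:3,3])
cv2.imwrite('pics/s5.png',np.hstack([c(i,165,285,80,120,5),c(j,200,280,80,120,5)]))"
```

```text
time_s: 6.88
eef_pos: [542.6, -302.0, 123.1]
orientation: [-0.575, 3.087, -0.003]
contact_force: [0.6, 0.2, -0.7]
width: 39.2
grasp_force: 4.2
time_s: 7.38
eef_pos: [537.6, -149.9, 121.3]
orientation: [-0.575, 3.088, -0.001]
contact_force: [-0.1, -0.0, -1.6]
width: 39.5
grasp_force: 4.2
time_s: 8.0
eef_pos: [530.6, -5.4, 121.1]
orientation: [-0.58, 3.087, 0.0]
contact_force: [-0.2, 0.4, -0.3]
width: 39.1
grasp_force: 4.2
t 8.0 pos [530.6  -5.4 121.1] tool d [-5.8  4.3 21.1] n 22.3 yaw of tool y 111.3 tilt [-0.001 -0.    -1.   ] q [-0.23  0.16  1.79  0.    1.19 -2.18] w 39.1 gf 4.2 F [-0.2  0.4 -0.3]
turn 0.005
[503.90936465 694.69110476 585.99670077] [506.10482065  -7.3160047  895.89804537]
```

View pics/s5.png

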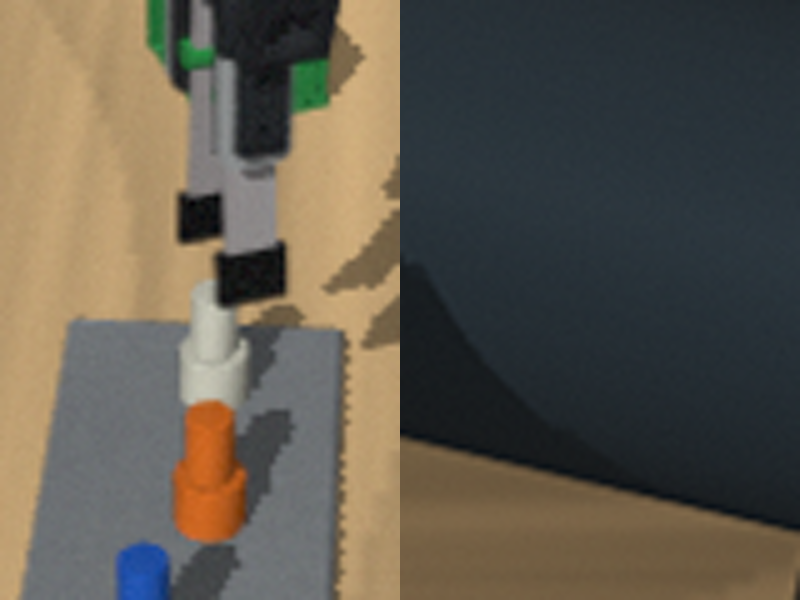

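Run:
```python
from h import *
from scipy.optimize import least_squares
i=load('side')
# near tip outer-face bottom corners, top corners; far tip left-bottom (inner face) corner
obs={(-11,1,0):(285/5,293/5),(11,1,0):(218/5,305/5),(-11,1,18):(284/5,243/5),(11,1,18):(217/5,256/5)}
far=(180/5,243/5)
def model(p,g=19):
    c,a=p[:3],p[3]; y=np.array([np.cos(a),np.sin(a),0]); x=np.array([np.sin(a),-np.cos(a),0])
    return [proj(i,c+k[0]*x+k[1]*g*y+[0,0,k[2]]) for k in obs]+[proj(i,c+11*x-(g-4)*y)]
pix=[np.array([285,165])+v for v in obs.values()]+[np.array([285,165])+far]
p0=np.array([530.6,-5.4,105,np.radians(111.3)])
for a,b in zip(model(p0),pix): print(a.round(1),b)
# pixel shift: solve x,y with z fixed; and all
f=lambda p:np.ravel(np.array(model(p))-pix)
s=least_squares(f,p0,x_scale=[1,1,1,.01]); print('free',s.x[:3].round(1),np.degrees(s.x[3]),np.sqrt((s.fun**2).mean()))
for z in(101,105,109):
    s=least_squares(lambda q:f([q[0],q[1],z,q[2]]),[530,-5,1.94],x_scale=[1,1,.01]); print(z,s.x[:2].round(1),np.degrees(s.x[2]),np.sqrt((s.fun**2).mean()))
# check stopper in side: knob top and foot bottom predicted
for P in([534.5,.7,52],[534.5,12.7,8],[534.5,.7,8]): print('stopper',proj(i,P))
```

```text
[341.2 223.5] [342.  223.6]
[327.6 226.1] [328.6 226. ]
[341.4 213.7] [341.8 213.6]
[327.6 216.3] [328.4 216.2]
[320.6 214.1] [321.  213.6]
free [529.6  -3.4 106.6] 111.62294400408335 0.23822340206282913
101 [529.9 -11.5] 111.82096018290444 0.2504701163116214
105 [529.7  -5.7] 111.6798900400176 0.23926230123389366
109 [5.294e+02 1.000e-01] 111.53682855259244 0.24059799507781487
stopper [327.54709591 247.50549195]
stopper [327.1080766  273.40830486]
stopper [327.45336163 268.69738334]
```

The model-predicted tongs pose matches the picture within a millimetre (tip corners ~(342,224), (328,226)). Now correct by (+5.5,+6.3), descend 72 and squeeze.

Scaled: 25 mm is 0.4, -7.5 mm is -0.12.

```bash
echo '[{"finger_gap": 39,"sx": -0.12,"sy": 0.064},{"finger_gap": 39,"sz": 0.4},{"finger_gap": 39,"sz": 0.4},{"finger_gap": 39}]' | python3 drive.py; python3 -c "
from h import *
to(536.1,0.9,48,111)"
```

```text
time_s: 8.6
eef_pos: [534.9, -1.0, 68.4]
orientation: [0.572, -3.085, -0.003]
contact_force: [-0.3, 0.0, -0.1]
width: 39.3
grasp_force: 4.2
t 8.6 pos [534.9  -1.   68.4] tool d [-1.9  1.3 20.4] n 20.6 yaw of tool y 111.0 tilt [ 0.004  0.002 -1.   ] q [-0.22  0.25  1.81 -0.    1.09 -2.16] w 39.3 gf 4.2 F [-0.3  0.  -0.1]
turn 0.0
```

Scaled: 10 mm is 0.16, -1.5 mm is -0.024.

```bash
echo '[{"finger_gap": 39,"sx": -0.024,"sy": 0.016,"sz": 0.16},{"finger_gap": 39,"sz": 0.144},{"finger_gap": 39}]' | python3 drive.py; echo '[{"finger_gap": 37},{"finger_gap": 35},{"finger_gap": 33},{"finger_gap": 32}]' | python3 drive.py; echo '[{"finger_gap": 31},{"finger_gap": 30}]' | python3 drive.py; python3 -c "
from h import *
to(536.1,0.9,48,111)"
```

```text
time_s: 8.98
eef_pos: [537.0, 0.8, 50.8]
orientation: [0.575, -3.088, -0.001]
contact_force: [0.3, 0.4, -1.0]
width: 39.3
grasp_force: 4.2
time_s: 9.48
eef_pos: [537.8, 0.6, 51.8]
orientation: [-0.575, 3.088, -0.001]
contact_force: [0.6, -0.1, 1.7]
width: 32.7
grasp_force: 27.6
time_s: 9.72
eef_pos: [537.9, 0.6, 51.9]
orientation: [-0.575, 3.087, -0.001]
contact_force: [-0.3, -0.4, 4.6]
width: 31.4
grasp_force: 58.9
t 9.725 pos [537.9   0.6  51.9] tool d [1.6 1.  3.9] n 4.3 yaw of tool y 111.1 tilt [-0.001 -0.001 -1.   ] q [-0.22  0.28  1.81 -0.    1.05 -2.16] w 31.4 gf 58.9 F [-0.3 -0.4  4.6]
turn 0.002
```

Units first: shifts go in shares of 62.5 mm and turns go in shares of pi rad. So -25 mm is -0.4, -20 mm is -0.32.

```bash
echo '[{"finger_gap": 31,"sz": -0.16},{"finger_gap": 31,"sz": -0.32},{"finger_gap": 31,"sz": -0.4},{"finger_gap": 31,"sz": -0.4},{"finger_gap": 31,"sz": -0.16}]' | python3 drive.py; python3 -c "
from h import *
i=snap('side');to(464.5,302,140,111)"; echo '[{"finger_gap": 31,"sx": -0.08,"sy": 0.608},{"finger_gap": 31,"sx": -0.08,"sy": 0.608},{"finger_gap": 31,"sx": -0.08,"sy": 0.608},{"finger_gap": 31,"sx": -0.08,"sy": 0.608},{"finger_gap": 31,"sx": -0.08,"sy": 0.608}]' | python3 drive.py;echo '[{"finger_gap": 31,"sx": -0.08,"sy": 0.608},{"finger_gap": 31,"sx": -0.08,"sy": 0.608},{"finger_gap": 31,"sx": -0.08,"sy": 0.608},{"finger_gap": 31}]' | python3 drive.py; python3 -c "
from h import *
to(464.5,302,140,111)
i=snap('side'); c=lambda i,v,u,w,h,s:cv2.resize(i['color'][v:v+h,u:u+w],None,fx=s,fy=s,interpolation=2)
cv2.imwrite('pics/s6.png',c(i,315,310,140,150,4))"
```

```text
time_s: 10.35
eef_pos: [538.0, 0.6, 142.9]
orientation: [-0.575, 3.087, -0.001]
contact_force: [0.3, -0.3, -0.1]
width: 31.3
grasp_force: 58.3
t 10.4 pos [5.384e+02 5.000e-01 1.435e+02] tool d [-39.6 307.9   3. ] n 310.4 yaw of tool y 111.1 tilt [-0.002 -0.002 -1.   ] q [-0.22  0.15  1.75 -0.    1.24 -2.16] w 31.4 gf 58.3 F [ 1.  -0.7  0.1]
turn 0.002
time_s: 11.02
eef_pos: [491.1, 188.0, 140.1]
orientation: [0.575, -3.087, -0.0]
contact_force: [1.0, 0.4, -0.1]
width: 31.5
grasp_force: 58.3
time_s: 11.52
eef_pos: [463.6, 300.5, 140.0]
orientation: [0.58, -3.085, -0.0]
contact_force: [0.7, -0.6, -1.4]
width: 31.3
grasp_force: 58.3
t 11.525 pos [463.6 300.5 140. ] tool d [-1.4  1.   0. ] n 1.7 yaw of tool y 111.3 tilt [ 0.002  0.001 -1.   ] q [ 0.36  0.19  1.72  0.    1.24 -1.58] w 31.3 gf 58.3 F [ 0.7 -0.6 -1.4]
turn 0.005
```

View pics/s6.png

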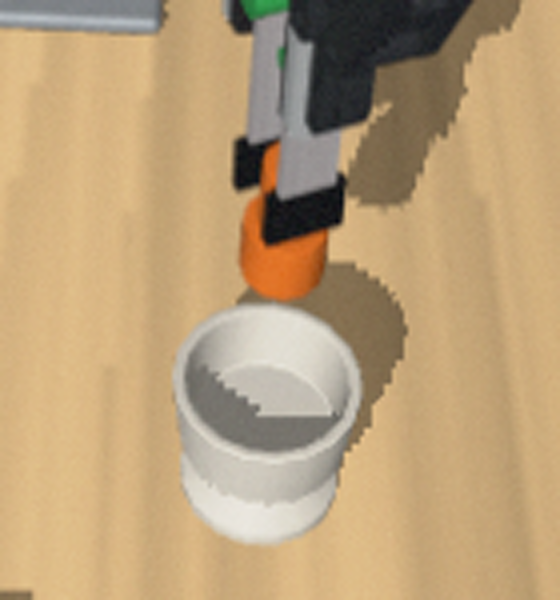

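The stopper hangs upright in the tongs. Its foot's lowest point is at (283,298) in the crop, which is image (380.8,389.5), just above the cup, whose rim centre is (377,410). Now I work out the offset.

Run:
```python
from h import *
i=load('side')
u,v=310+283/4,315+298/4
for z in (94,96.5,99): print(z,plane(i,u,v,z)-[0,12,0])
print('foot width', plane(i,310+240/4,315+240/4,106)-plane(i,310+327/4,315+240/4,106))
# tongs tip near bottom corners (343,222),(265,243)
a=np.radians(111.3);y=np.array([np.cos(a),np.sin(a),0]);x=np.array([np.sin(a),-np.cos(a),0]); c=np.array([463.6,300.5,123.5])
for k in(-11,11): print((proj(i,c+k*x+12*y)-[310,315])*4)
# cup rim seen in side only
print('cup',plane(i,376.7,410.4,48), 'rim L/R', plane(i,310+173/4,315+378/4,48),plane(i,310+361/4,315+378/4,48))
```

```text
94 [461.53803652 296.77998916  94.        ]
96.5 [461.75333943 298.74093278  96.5       ]
99 [461.96864233 300.70187639  99.        ]
foot width [23.99621808  1.13645408  0.        ]
[336.81573684 226.59267356]
[260.73732694 247.44129475]
cup [463.15744703 302.90653293  48.        ] rim L/R [490.40518659 302.95092113  48.        ] [435.70668549 300.39172775  48.        ]
```

Scaled: 20 mm is 0.32, 15 mm is 0.24.

```bash
echo '[{"finger_gap": 31,"sx": -0.04,"sy": 0.04},{"finger_gap": 31,"sz": 0.32},{"finger_gap": 31,"sz": 0.32},{"finger_gap": 31,"sz": 0.24},{"finger_gap": 31,"sz": 0.128}]' | python3 drive.py; echo '[{"finger_gap": 31,"sz": 0.032},{"finger_gap": 31}]' | python3 drive.py; echo '[{"finger_gap": 31,"sz": 0.032},{"finger_gap": 31}]' | python3 drive.py
```

```text
time_s: 12.2
eef_pos: [466.6, 301.2, 77.3]
orientation: [0.573, -3.088, 0.0]
contact_force: [0.3, 0.5, -1.1]
width: 31.5
grasp_force: 58.3
time_s: 12.45
eef_pos: [467.1, 302.0, 76.7]
orientation: [-0.575, 3.088, 0.0]
contact_force: [0.7, 0.2, -0.7]
width: 31.5
grasp_force: 58.3
time_s: 12.7
eef_pos: [466.8, 302.1, 74.5]
orientation: [-0.575, 3.088, 0.0]
contact_force: [0.1, 0.9, -1.3]
width: 31.1
grasp_force: 58.3
```

Scaled: 1.5 mm is 0.024.

```bash
for k in 1; do echo '[{"finger_gap": 31,"sz": 0.024},{"finger_gap": 31}]' | python3 drive.py; echo '[{"finger_gap": 31,"sz": 0.024},{"finger_gap": 31}]' | python3 drive.py; done; python3 -c "
from h import *
snap('side'); to(464.9,302,70,111)"
```

```text
time_s: 12.95
eef_pos: [466.6, 301.9, 72.7]
orientation: [0.575, -3.088, 0.0]
contact_force: [-0.6, -0.3, -1.0]
width: 31.2
grasp_force: 58.3
time_s: 13.2
eef_pos: [466.6, 301.9, 71.1]
orientation: [0.575, -3.088, 0.0]
contact_force: [0.0, -0.7, -0.8]
width: 31.4
grasp_force: 58.3
t 13.25 pos [466.7 301.9  71.2] tool d [1.6 0.7 1.2] n 2.1 yaw of tool y 111.1 tilt [ 0. -0. -1.] q [ 0.36  0.28  1.75 -0.    1.1  -1.58] w 31.6 gf 58.3 F [ 0.3  0.1 -1.9]
turn 0.002
```

Scaled: 1.5 mm is 0.024.

```bash
echo '[{"finger_gap": 31,"sz": 0.024},{"finger_gap": 31}]' | python3 drive.py; echo '[{"finger_gap": 33},{"finger_gap": 35},{"finger_gap": 37},{"finger_gap": 39},{"finger_gap": 39}]' | python3 drive.py; python3 -c "
from h import *
i=snap('side'); c=i['color'].astype(int); m=(c[...,2]>130)&(c[...,2]-c[...,0]>90)&(c[...,1]<.62*c[...,2]); m[:330]=0
v,u=np.where(m); print('orange',m.sum(),u.min(),u.max(),v.min(),v.max()); 
for r in range(v.min(),v.max()+1,3): print(r,u[v==r].min() if (v==r).any() else '',u[v==r].max() if (v==r).any() else '')
to(464.9,302,170,111)"
```

```text
time_s: 13.5
eef_pos: [466.9, 302.0, 70.0]
orientation: [-0.575, 3.088, 0.0]
contact_force: [-0.2, 0.5, 0.5]
width: 31.2
grasp_force: 58.5
time_s: 14.12
eef_pos: [466.7, 302.0, 69.8]
orientation: [0.575, -3.088, 0.0]
contact_force: [0.2, 0.1, -0.7]
width: 39.1
grasp_force: 4.2
orange 258 365 382 392 426
392 372 373
395 370 374
398 369 374
401 369 374
404 368 374
407 366 374
410 365 371
413 365 371
416 365 371
419 367 371
422 367 381
425 369 380
t 14.175 pos [466.7 301.9  69.8] tool d [   1.7    0.7 -100.2] n 100.2 yaw of tool y 111.1 tilt [ 0. -0. -1.] q [ 0.36  0.29  1.76 -0.    1.1  -1.58] w 38.9 gf 4.2 F [ 1.  -0.7 -0.9]
turn 0.002
```

Scaled: -25 mm is -0.4, -15 mm is -0.24.

```bash
echo '[{"finger_gap": 39,"sz": -0.064},{"finger_gap": 39,"sz": -0.128},{"finger_gap": 39,"sz": -0.24},{"finger_gap": 39,"sz": -0.4},{"finger_gap": 39,"sz": -0.4}]' | python3 drive.py; echo '[{"finger_gap": 39,"sz": -0.32},{"finger_gap": 39}]' | python3 drive.py; python3 -c "
from h import *
i=snap('side'); c=i['color'].astype(int); m=(c[...,2]>130)&(c[...,2]-c[...,0]>90)&(c[...,1]<.62*c[...,2]); m[:330]=0
v,u=np.where(m); print('orange',m.sum()); 
for r in range(v.min(),v.max()+1,3): print(r,u[v==r].min() if (v==r).any() else '',u[v==r].max() if (v==r).any() else '')
for P in([464,301.5,70],[464,301.5,26],[464,301.5,46]): print(P,proj(i,P))
w=(c.min(2)>135)&(c.max(2)-c.min(2)<35); w[:380]=0; w[:,:340]=0; w[:,410:]=0; v,u=np.where(w); print('white',u.min(),u.max(),v.min(),v.max())
to(541.7,-301.2,166,111)"
```

```text
time_s: 14.8
eef_pos: [467.0, 302.0, 148.7]
orientation: [-0.575, 3.088, 0.0]
contact_force: [0.4, 0.4, -1.1]
width: 38.8
grasp_force: 4.3
time_s: 15.05
eef_pos: [468.4, 302.6, 169.7]
orientation: [-0.574, 3.083, 0.001]
contact_force: [0.1, -0.2, -0.6]
width: 38.9
grasp_force: 4.3
orange 487
392 373 378
395 370 381
398 369 382
401 369 381
404 368 381
407 366 383
410 365 384
413 365 383
416 365 383
419 367 382
422 371 380
425 371 376
[464, 301.5, 70] [377.06628236 397.56846561]
[464, 301.5, 26] [374.87313783 420.64671826]
[464, 301.5, 46] [375.84772603 410.40245698]
white 353 399 391 450
t 15.1 pos [467.4 302.2 168.1] tool d [ 147.9 -589.7    1.7] n 608.0 yaw of tool y 111.1 tilt [-0.003 -0.    -1.   ] q [ 0.36  0.16  1.68 -0.    1.29 -1.58] w 38.8 gf 4.3 F [ 0.3  0.3 -1. ]
turn 0.002
```

The stopper stands upright and the cup is unmoved. I'll return the tongs.

Scaled: -49 mm is -0.784, 12.3 mm is 0.1968.

```bash
echo '[{"finger_gap": 39,"sx": 0.1968,"sy": -0.784},{"finger_gap": 39,"sx": 0.1968,"sy": -0.784},{"finger_gap": 39,"sx": 0.1968,"sy": -0.784},{"finger_gap": 39,"sx": 0.1968,"sy": -0.784},{"finger_gap": 39,"sx": 0.1968,"sy": -0.784}]' | python3 drive.py; echo '[{"finger_gap": 39,"sx": 0.1968,"sy": -0.784},{"finger_gap": 39,"sx": 0.1968,"sy": -0.784},{"finger_gap": 39,"sx": 0.1968,"sy": -0.784},{"finger_gap": 39,"sx": 0.1968,"sy": -0.784},{"finger_gap": 39,"sx": 0.1968,"sy": -0.784}]' | python3 drive.py; echo '[{"finger_gap": 39,"sx": 0.1968,"sy": -0.784},{"finger_gap": 39,"sx": 0.096,"sy": -0.384},{"finger_gap": 39,"sx": 0.096,"sy": -0.384},{"finger_gap": 39}]' | python3 drive.py; python3 -c "
from h import *
to(540.5,-299,68,111)"
```

```text
time_s: 15.72
eef_pos: [496.8, 49.8, 165.8]
orientation: [0.575, -3.087, -0.001]
contact_force: [0.7, 0.2, -0.6]
width: 38.9
grasp_force: 4.3
time_s: 16.35
eef_pos: [527.7, -200.8, 165.6]
orientation: [0.575, -3.087, -0.002]
contact_force: [0.5, -0.3, -1.5]
width: 39.0
grasp_force: 4.3
time_s: 16.85
eef_pos: [540.1, -299.3, 165.8]
orientation: [0.573, -3.088, -0.002]
contact_force: [0.2, 0.4, 0.3]
width: 39.2
grasp_force: 4.2
t 16.85 pos [ 540.1 -299.3  165.8] tool d [-0.5 -0.  97.8] n 97.8 yaw of tool y 111.0 tilt [ 0.001  0.001 -1.   ] q [-0.7   0.3   1.52  0.    1.32 -2.64] w 39.2 gf 4.2 F [0.2 0.4 0.3]
turn 0.0
```

Scaled: 30 mm is 0.48, 25 mm is 0.4.

```bash
echo '[{"finger_gap": 39,"sz": 0.48},{"finger_gap": 39,"sz": 0.48},{"finger_gap": 39,"sz": 0.4},{"finger_gap": 39,"sz": 0.24},{"finger_gap": 39}]' | python3 drive.py; python3 -c "
from h import *
o=manip.get_obs(); i=snap('side'); c=o['eef_pos']+[0,0,-16.3]; a=np.radians(111);y=np.array([np.cos(a),np.sin(a),0]);x=np.array([np.sin(a),-np.cos(a),0])
print(o['eef_pos'])
for s in(19,-19):
  for k in(-11,11):
    print(s,k,proj(i,c+k*x+s*y).round(1),proj(i,c+k*x+s*y+[0,0,18]).round(1))
d=i['color'].max(2)<45
for r in range(145,186,3): print(r,''.join('#' if q else '.' for q in d[r,305:360]))
"
```

```text
time_s: 17.48
eef_pos: [539.9, -297.1, 65.6]
orientation: [0.576, -3.087, -0.004]
contact_force: [0.4, 0.5, -0.5]
width: 39.0
grasp_force: 4.3
[ 539.87116831 -297.12719086   65.56245443]
19 -11 [339.9 162.9] [340.1 155. ]
19 11 [329.6 164.6] [329.6 156.6]
-19 -11 [333.8 154.5] [333.9 146.6]
-19 11 [323.7 156. ] [323.7 148.1]
145 .......................................................
148 .......................................................
151 ....................######.............................
154 ....................######.............................
157 .........................##########....................
160 .........................###########...................
163 ..........................##########...................
166 .......................................................
169 .......................................................
172 .......................................................
175 .......................................................
178 .......................................................
181 .......................................................
184 .......................................................
```

Tip position matches the prediction (columns 330–340). Inserting.

Scaled: 15 mm is 0.24, 9 mm is 0.144.

```bash
echo '[{"finger_gap": 39,"sz": 0.24},{"finger_gap": 39,"sz": 0.24},{"finger_gap": 39,"sz": 0.144},{"finger_gap": 39,"sz": 0.064},{"finger_gap": 39}]' | python3 drive.py; echo '[{"finger_gap": 39,"sz": 0.016},{"finger_gap": 39}]' | python3 drive.py;  python3 -c "
from h import *
to(540,-299,20,111)"
```

```text
time_s: 18.15
eef_pos: [540.4, -298.7, 23.4]
orientation: [0.575, -3.088, -0.001]
contact_force: [-0.5, 0.5, -0.9]
width: 38.9
grasp_force: 4.2
time_s: 18.4
eef_pos: [540.8, -298.9, 23.2]
orientation: [-0.575, 3.088, -0.001]
contact_force: [-0.7, -0.4, -0.8]
width: 39.4
grasp_force: 4.2
t 18.4 pos [ 540.8 -298.9   23.2] tool d [0.8 0.2 3.2] n 3.3 yaw of tool y 111.1 tilt [-0.    -0.001 -1.   ] q [-0.7   0.47  1.61  0.    1.06 -2.64] w 39.4 gf 4.2 F [-0.7 -0.4 -0.8]
turn 0.002
```

Scaled: 1.5 mm is 0.024.

```bash
echo '[{"finger_gap": 39,"sz": 0.024},{"finger_gap": 39}]' | python3 drive.py; echo '[{"finger_gap": 39,"sz": 0.016},{"finger_gap": 39}]' | python3 drive.py; echo '[{"finger_gap": 39,"sz": 0.016},{"finger_gap": 39}]' | python3 drive.py
```

```text
time_s: 18.65
eef_pos: [540.5, -298.7, 21.3]
orientation: [0.575, -3.088, -0.0]
contact_force: [-0.2, 0.6, -1.4]
width: 38.9
grasp_force: 4.2
time_s: 18.9
eef_pos: [540.8, -298.9, 20.5]
orientation: [-0.575, 3.088, -0.001]
contact_force: [-0.1, -0.6, -0.6]
width: 38.9
grasp_force: 4.0
time_s: 19.15
eef_pos: [541.0, -299.2, 19.8]
orientation: [-0.575, 3.088, -0.002]
contact_force: [0.3, -0.7, 2.4]
width: 38.8
grasp_force: 3.0
```

Touchdown. Now I open, retreat straight up and check.

Scaled: -50 mm is -0.8, -40 mm is -0.64.

```bash
echo '[{"finger_gap": 42},{"finger_gap": 46},{"finger_gap": 52},{"finger_gap": 60},{"finger_gap": 65}]' | python3 drive.py; echo '[{"finger_gap": 70},{"finger_gap": 70,"sz": -0.16},{"finger_gap": 70,"sz": -0.32},{"finger_gap": 70,"sz": -0.64},{"finger_gap": 70,"sz": -0.8}]' | python3 drive.py; echo '[{"finger_gap": 70,"sz": -0.8},{"finger_gap": 70,"sx": -0.8,"sy": 0.32},{"finger_gap": 70,"sx": -0.8,"sy": 0.32},{"finger_gap": 70,"sx": -0.8,"sy": 0.32},{"finger_gap": 70,"sx": -0.8,"sy": 0.32}]' | python3 drive.py; echo '[{"finger_gap": 70},{"finger_gap": 70}]' | python3 drive.py; python3 -c "
from h import *
i=snap('side'); j=load('side')
t=snap('top')
for n,im,(v0,v1,u0,u1) in(('side',i,(126,190,310,355)),('top',t,(222,285,470,545))):
  c=im['color'].astype(int); print(n)
  for r in range(v0,v1,4):
    s=''
    for q in c[r,u0:u1:1]:
      s+= '#' if q.max()<35 else 'G' if (q[1]>q[2]+25 and q[1]>q[0]+15) else 's' if q.max()-q.min()<28 and q.max()>60 else '.'
    print(r,s)
c=i['color'].astype(int); m=(c[...,2]>130)&(c[...,2]-c[...,0]>90)&(c[...,1]<.62*c[...,2]); v,u=np.where(m); print('orange',m.sum(),u.min(),u.max(),v.min(),v.max())
to(400,-200,200)"
```

```text
time_s: 19.77
eef_pos: [540.5, -298.6, 19.2]
orientation: [0.575, -3.088, -0.0]
contact_force: [0.6, -0.8, -0.1]
width: 64.7
grasp_force: 0.0
time_s: 20.4
eef_pos: [540.2, -298.4, 141.2]
orientation: [0.575, -3.088, -0.001]
contact_force: [0.8, -0.5, -0.3]
width: 70.2
grasp_force: 0.0
time_s: 21.02
eef_pos: [699.9, -151.0, 191.7]
orientation: [-0.574, 3.087, -0.002]
contact_force: [0.1, -1.0, -0.2]
width: 69.8
grasp_force: 0.0
time_s: 21.28
eef_pos: [698.4, -152.2, 190.4]
orientation: [-0.576, 3.088, -0.001]
contact_force: [1.2, -0.5, -0.5]
width: 70.0
grasp_force: 0.0
side
126 .............................................
130 ..............ssssssssssssss.................
134 ................ssssssssssssss...............
138 ................ssssssssssss.................
142 ................sssssssssssss................
146 ..............GGGGGGsssssssss................
150 ...............sssssGGGGGGGGGG...............
154 ...............sssssGGGGssss.................
158 ......GGGGGGGGGssssssssssssssG...............
162 .....GGGGGGGGGGssssssssssssssGGGG............
166 .....GGGGGGGGGG
[... 1083 characters left out ...]
#
262 .s.ss...s...........................................#######################
266 ....................................................#######################
270 ....................................................#.#####################
274 ....................................................##.####################
278 .....................................................##.###################
282 s...................................................###############........
orange 447 365 384 392 422
t 21.375 pos [ 697.8 -153.2  190.2] tool d [294.8  63.2  -9.9] n 301.6 yaw of tool y 111.0 tilt [-0.    -0.001 -1.   ] q [-0.38  0.49  1.22 -0.    1.43 -2.32] w 70.1 gf 0.0 F [-0.  -0.   0.4]
```

```bash
python3 -c "
from cell import manip, optics
print(manip.close_job())"
```

```text
the job is handed in; nothing more can be done
None
```

The job is handed in at about 21 s: camera checks show the orange stopper upright in the unmoved white egg cup and the tongs upright in their holder, but the hand-in call returned no verdict.

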